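# Sweep the gingerbreads onto the open-ended baking sheet

## Task

Clear the bench: use the fingers as a sweep and gently push the three round gingerbreads along the bench and in over the open end of the black baking sheet, until each lies flat on the sheet, wholly inside the open edge. Only slide them, never pinch, lift or flick them, and leave the ring roll, the tins on the sheet and everything else on the bench where they are.

Things in the scene. Friction and masses are not known exactly. Their poses are not given: they have to be found in the camera images.
- ginger1_mid (a point): centre (half-way up, 12 mm above its underside) of a round, hard gingerbread without a hole: 55 mm across, its side upright from 6 to 17 mm above the underside, slightly domed on top, 24 mm high, 25 to 50 g, lying flat and loose on the bench, where it slides easily; its lower rim is bevelled, so that it slides up onto the sheet's thin open edge. The z axis points up
- ginger2_mid (a point): centre (half-way up, 12 mm above its underside) of a round, hard gingerbread without a hole: 55 mm across, its side upright from 6 to 17 mm above the underside, slightly domed on top, 24 mm high, 25 to 50 g, lying flat and loose on the bench, where it slides easily; its lower rim is bevelled, so that it slides up onto the sheet's thin open edge. The z axis points up
- ginger3_mid (a point): centre (half-way up, 12 mm above its underside) of a round, hard gingerbread without a hole: 55 mm across, its side upright from 6 to 17 mm above the underside, slightly domed on top, 24 mm high, 25 to 50 g, lying flat and loose on the bench, where it slides easily; its lower rim is bevelled, so that it slides up onto the sheet's thin open edge. The z axis points up
- sheet: a black steel baking sheet lying on the bench, held fast: 300 mm along its x, 340 mm along its y, floor 2 mm thick. Rims 22 mm high and 3 mm thick stand on its two x sides and on its -y end; the +y end (170 mm from the origin) is open, and over its last 25 mm the floor slopes down to the bench. The two tins stand near the -y end, centred about 110 mm from the origin, 70 mm either side of the middle. Origin at the centre of its underside, z up
- ring_roll: a hard baked ring-shaped roll, 64 mm across with a 26 mm hole, 20 mm high, lying flat among the gingerbreads; origin at the centre of its underside. It stays where it is
- tin1: an empty open cylindrical baking tin, 76 mm across, 85 mm high, standing at the closed end of the baking sheet; origin at the centre of its underside. It stays
- tin2: a second tin like tin1, beside it on the sheet. It stays
- loaf: a tall round loaf with a domed top, up to 86 mm across and 104 mm high, standing on the bench; origin at the centre of its underside. It stays
- scraper: a dough scraper lying flat: steel blade 95 x 130 mm and 2 mm thick, with a black grip 134 mm long, 26 mm wide and 20 mm high along one edge (on its own -x side, along its y); origin under the middle of the blade. It stays
- cutter: a steel ring-shaped pastry cutter, 60 mm across, 38 mm high, standing on the bench towards the far side; origin at the centre of its underside. It stays
- shaker: a closed metal sugar shaker, 60 mm across, 107 mm high, standing towards the far side; origin at the centre of its underside. It stays

How it is judged:
By the outcome, as a careful person would: the job done as asked, in the order asked, and still so for the second after the job is handed in, with the robot touching nothing.
It also fails if it takes over 72 s, if anything falls off the work surface, if the arm or the gripper's body presses on something with over 40 N, if the wrist force passes 120 N, or if a joint passes its speed limit or range.

## Robot

A 7-joint arm with a two-finger parallel gripper is mounted at the origin on the work surface. World frame = base frame: x ahead of the robot, y to its left, z up, the work surface at z = 0. Lengths are in m, angles in rad, forces in N, time in s.
With the tool pointing down it reaches from about 0.4 to 0.875 m from the base axis. Payload 19.3 kg.
Tool frame: the origin (TCP) lies midway between the tips of the shut fingers; the grasp point (between the pads) lies 19 mm behind it (bot.pinch_z is the distance from the TCP to the grasp point, in m); z points along the fingers, y is the direction in which the jaws open and shut (so a half turn about z gives the same grasp; the last joint's range is limited). The gripper opens to 85 mm and grips with 20 to 120 N. Pads are 22 mm wide; open, the fingers measure 114 mm over their backs; the gripper's body (76 mm by 85 mm) begins 54 mm behind the grasp point. The pads swing forward as they close: fully open they stand 13 mm farther back than shut.
Start: joints at [1.076, 0.521, -0.036, 1.599, 0.021, 1.021, -0.113], TCP at [0.258, -0.569, 0.231] pointing down, gripper open.
Joint ranges: [-2.91, 2.91], [-0.3, 2.13], [-1.5, 1.42], [0.17, 2.43], [-1.26, 4.41], [0.16, 1.93], [-2.52, 2.52]. Speed limits (rad/s): [1.89, 1.89, 2.39, 2.39, 3.01, 3.01, 3.01].

## Interface

Orientations are given as [roll, pitch, yaw] about the fixed x, y, z axes, in that order (R = Rz(yaw) Ry(pitch) Rx(roll)).
In Python, from workcell import bot gives the robot as it stands. The module is installed in compiled form; this text tells all that it offers.
- The arm moves only by the tool move_arm, never from a script. Its argument "moves" is text: rows parted by semicolons, each of 4 numbers parted by spaces: the shift along the tool's x, y, z in mm, then the turn about the tool's z in rad. In form: dx dy dz yaw; .... A call has exactly 10 rows; each row is the pose to reach, as a shift and turn from the pose commanded when the call began, along the tool's axes at that moment; what a row does not reach only later rows make up. A row lasts 1/12 s, in which the tool goes at most 41.7 mm and 7.16 degrees, less where a joint would pass 70% of its speed; a pose out of reach is approached as far as the arm can. A call with a gripper value outside its range is refused whole. "grip" is the opening, from 0 (shut) to 1 (fully open), set as the call begins (left out, the last holds). The fingers move at their own pace and stop on an object; "grip_force" is the grip in N (left out, the last holds). Time passes only in rows, so rows that repeat a pose let the fingers close, or fill a call up. It gives the time, the measured TCP pose, the force and the opening at its end, in the units of the state.
- bot.observe(): the state, without advancing time (a new reading comes with each control period).
- bot.grab_frame(name): name is "scene" or "top" or "wrist"; returns a dict with "frame" (420x560x3 uint8, red, green, blue), "z_map" (420x560 float32, m along the optical axis (not along the pixel's ray), 0 where there is no reading), "K" (3x3 intrinsics, pixels), "eye" and "attitude" of the camera in the world. Camera axes: x right, y up, looking along -z (the intrinsics and any distortion apply to the point x, -y, -z); pixel columns grow to the right and rows downward; lengths in m; the calibration is good to about 2 mm. A picture is of the moment at which its call begins.
- bot.job_done(): hands the job in, once; it reports no verdict.
Trained networks look in a picture, given as the dict that the camera call returned (one of the last four; its "shot" number tells which), for a name from the list of things; names that differ only in an ending like _2 or _b are one class to them, and where a whole thing is asked for, a point or a joint stands for the part that bears it (a point fixed in the world has none). Each returns a list of dicts, best first, with "conf" (0 to 1); they miss things now and then, are a little off and sometimes report something else, mostly with a low value. They report only what shows in the picture. A call takes as long as a camera call.
- bot.search_frame(picture, label): "at" ([column, row] in pixels, amid what is visible of it).
- bot.pinpoint(picture, label): "at" ([column, row] in pixels: a listed point, or the origin of a listed thing).
The state is a dict: "clock": time; "qpos": joint angles; "qd": joint speeds; "joint_efforts": joint torques, N m; "position": TCP position; "tool_rot": TCP orientation; "force": force on the tool from outside, world axes, zero at the start; "moment": the same for the moment, N m; "grip_width": finger opening in m.
Only numpy, scipy, OpenCV 4.12 (cv2) and the standard library are available. Lean on these libraries where they do the work, as an engineer would, in place of code of your own. Each camera call takes 0.05 s, during which the arm holds its last target. There are 200 camera calls.

## Working session

There is one attempt and no reset: what is moved stays moved. The work goes in short steps, Python scripts to look and compute and a tool call to move; the robot and the scene stay as the last step left them, time stands still between calls to the robot, and variables do not carry over. Pictures are saved under pics/ and viewed, about 8 in all and at most 12, crops included, and the job is handed in when it is done.

Besides the shell and the picture viewer there is one more tool, called after "Emit:" as name(argument=value, ...), one argument or row to a line, values as JSON. move_arm: Moves the arm, as the interface text tells. Its arguments: {"type":"object","properties":{"moves":{"type":"string"},"grip":{"type":"number"},"grip_force":{"type":"number"}},"required":["moves"]}

```bash
mkdir -p pics
cat > h.py <<'E'
import numpy as np, cv2
from workcell import bot
def world(p,u,v,z=None,plane=None):
    K=p["K"];R=np.array(p["attitude"]);
    if R.shape!=(3,3):
        from scipy.spatial.transform import Rotation as Ro
        R=Ro.from_euler('xyz',R).as_matrix() if R.size==3 else Ro.from_quat(R).as_matrix()
    e=np.array(p["eye"]);d=R@np.array([(u-K[0,2])/K[0,0],-(v-K[1,2])/K[1,1],-1.])
    if plane is not None: return e+d*(plane-e[2])/d[2]
    return e+d*z
def cloud(p):
    v,u=np.mgrid[0:420:1,0:560:1];K=p["K"];R=np.array(p["attitude"]);z=p["z_map"]
    c=np.stack([(u-K[0,2])/K[0,0]*z,-(v-K[1,2])/K[1,1]*z,-z],-1)
    return c@R.T+np.array(p["eye"])
def save(p,n): cv2.imwrite(n,p["frame"][:,:,::-1])
E
python3 - <<'E'
from h import *
p=bot.grab_frame("top");save(p,"pics/top1.png");print({k:p[k] for k in("K","eye","attitude","shot")},p.keys())
W={'ginger1_mid':.012,'sheet':0,'ring_roll':0,'tin1':0,'loaf':0,'scraper':0,'cutter':0,'shaker':0}
for n,h in W.items():
    for r in bot.pinpoint(p,n): print(n,round(r["conf"],2),np.round(r["at"]),np.round(world(p,*r["at"],plane=h),3))
print(bot.observe())
E
```

```text
{'K': array([[387.59392374,   0.        , 273.18427066],
       [  0.        , 387.59392374, 212.38281528],
       [  0.        ,   0.        ,   1.        ]]), 'eye': array([ 0.4750354 , -0.05554333,  1.0255066 ]), 'attitude': array([ 1.06440309e-01,  5.82381331e-04, -1.56858247e+00]), 'shot': 1} dict_keys(['frame', 'z_map', 'K', 'eye', 'attitude', 'shot'])
ginger1_mid 0.87 [145. 217.] [0.571 0.283 0.012]
sheet 0.97 [357. 224.] [ 0.554 -0.278  0.   ]
ring_roll 0.76 [247. 186.] [0.657 0.016 0.   ]
tin1 0.9 [406. 243.] [ 0.505 -0.404  0.   ]
tin1 0.86 [394. 192.] [ 0.641 -0.379  0.   ]
tin1 0.32 [213. 146.] [0.766 0.109 0.   ]
loaf 0.98 [160. 158.] [0.732 0.253 0.   ]
scraper 0.91 [104. 292.] [0.376 0.384 0.   ]
cutter 0.55 [218. 146.] [0.764 0.096 0.   ]
shaker 0.9 [280. 133.] [ 0.801 -0.072  0.   ]
{'clock': 0.45, 'qpos': array([ 1.07580196,  0.52147556, -0.03631144,  1.59956513,  0.02121256,
        1.02108767, -0.11280937]), 'qd': array([-2.96378173e-04,  2.80116356e-04,  1.13036951e-05, -9.37852539e-04,
        1.03167375e-03, -1.66233017e-04,  1.39753053e-03]), 'joint_efforts': array([-2.99952386e-03, -9.26155829e+01,  1.97591431e+00, -3.69982839e+01,
        1.80052692e-02,  2.84031048e-03,  8.11967197e-05]), 'position': array([ 0.25754188, -0.56942009,  0.2312202 ]), 'tool_rot': array([-3.14144289e+00,  1.64633730e-05,  4.24759732e-01]), 'force': array([-0.21779284, -0.20108514, -0.36854719]), 'moment': array([-0.01063088,  0.04637293, -0.02013981]), 'grip_width': 0.08554824585804233}
```

View pics/top1.png

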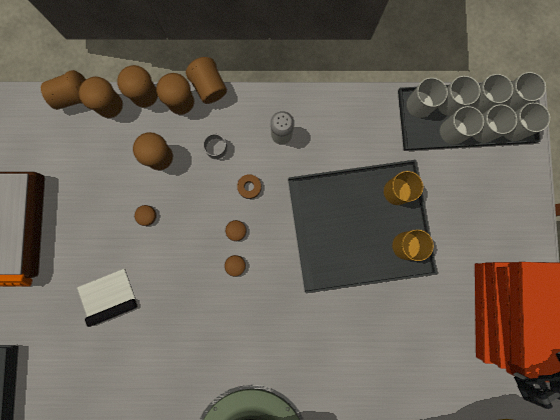

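Run:
```python
from h import *
p=bot.grab_frame("top")
f=p["frame"].astype(int)
for n in('ginger1_mid','ring_roll'):
  for r in bot.search_frame(p,n): print(n,round(r["conf"],2),np.round(r["at"]),np.round(world(p,*r["at"],plane=.012),3))
m=((f[...,0]-f[...,2])>40).astype(np.uint8)
n,l,s,c=cv2.connectedComponentsWithStats(m)
for i in range(1,n):
    if 100<s[i,4]<3000: print("brown",s[i],np.round(c[i]),np.round(world(p,*c[i],plane=.012),4), "z",np.median(p["z_map"][l==i]))
g=cv2.cvtColor(p["frame"],cv2.COLOR_RGB2GRAY)
m=(g<90).astype(np.uint8); m[m.shape[0]:]=0
n,l,s,c=cv2.connectedComponentsWithStats(m)
k=l[215,330]
cs,_=cv2.findContours((l==k).astype(np.uint8),cv2.RETR_EXTERNAL,cv2.CHAIN_APPROX_NONE)
h=max(cs,key=len);q=h.reshape(-1,2)
r=cv2.minAreaRect(h);print("rect",r);
for a in cv2.boxPoints(r): print(a,np.round(world(p,*a,plane=.0),4))
ap=cv2.approxPolyDP(h,6,True).reshape(-1,2)
for a in ap: print("poly",a,np.round(world(p,*a,plane=0),4))
```

```text
ginger1_mid 0.56 [147. 216.] [0.572 0.278 0.012]
ring_roll 0.64 [249. 178.] [0.674 0.009 0.012]
brown [ 186   57   39   44 1017] [204.  76.] [0.9565 0.1353 0.012 ] z 0.99358565
brown [117  65  34  33 798] [133.  81.] [0.9441 0.3294 0.012 ] z 0.96757555
brown [  41   70   71   38 1770] [76. 90.] [0.9174 0.483  0.012 ] z 0.98480827
brown [156  73  33  33 810] [172.  88.] [0.9223 0.2218 0.012 ] z 0.9655963
brown [133 132  33  33 826] [149. 148.] [0.7555 0.2789 0.012 ] z 0.9489976
brown [ 384  171   40   34 1004] [403. 188.] [ 0.6497 -0.3995  0.012 ] z 1.0013819
brown [237 174  24  24 368] [249. 186.] [0.6543 0.0106 0.012 ] z 1.0192356
brown [135 205  20  20 307] [144. 215.] [0.576  0.2843 0.012 ] z 1.0085374
brown [226 221  20  20 315] [235. 230.] [0.5361 0.0447 0.012 ] z 1.0040653
brown [ 392  230   42   31 1037] [413. 245.] [ 0.4984 -0.4196  0.012 ] z 0.9875636
brown [225 256  20  20 324] [234. 265.] [0.4449 0.0457 0.012 ] z 0.9946412
brown [  0 274  32  13 362] [ 15. 280.] [0.4056 0.6129 0.012 ] z 0.95305395
rect ((363.429931640625, 225.510009765625), (117.66258239746094, 137.03729248046875), 81.8698959350586)
[287.27994 176.96   ] [ 0.6804 -0.0924  0.    ]
[422.9399 157.58  ] [ 0.7343 -0.4589  0.    ]
[439.57993 274.06   ] [ 0.4233 -0.4903  0.    ]
[303.91995 293.44   ] [ 0.3726 -0.1352  0.    ]
poly [415 160] [ 0.7276 -0.4372  0.    ]
poly [288 178] [ 0.6776 -0.0943  0.    ]
poly [305 292] [ 0.3763 -0.138   0.    ]
poly [437 273] [ 0.426  -0.4837  0.    ]
```

Emit:
move_arm(
  moves="36 -23 0 -0.11; 72 -46 0 -0.22; 108 -69 0 -0.33; 144 -92 0 -0.44; 180 -115 0 -0.55; 216 -138 0 -0.66; 252 -161 0 -0.77; 288 -184 0 -0.88; 324 -207 0 -0.99; 360 -230 0 -1.1",
  grip=0.38,
)

```text
clock: 1.43
position: [0.4858, -0.2186, 0.2316]
tool_rot: [3.141, 0.0, 1.53]
force: [0.8, -1.0, 0.8]
grip_width: 0.0325
```

Emit:
move_arm(
  moves="32 -6 0 -0.01; 64 -12 5 -0.027; 96 -18 10 -0.027; 128 -24 20 -0.027; 160 -30 35 -0.027; 192 -36 55 -0.027; 224 -42 75 -0.027; 256 -48 95 -0.027; 288 -54 115 -0.027; 315 -58 130 -0.027",
)

```text
clock: 2.27
position: [0.4407, 0.0989, 0.1001]
tool_rot: [-3.141, -0.0, 1.552]
force: [0.9, 0.3, -0.7]
grip_width: 0.0321
```

Run:
```python
from h import *
o=bot.observe();print(o["clock"],o["position"],o["tool_rot"],o["qpos"])
p=bot.grab_frame("wrist");save(p,"pics/w1.png")
for r in bot.pinpoint(p,'ginger1_mid'): print(round(r["conf"],2),np.round(r["at"]),np.round(world(p,*r["at"],plane=.012),4))
p=bot.grab_frame("top")
for r in bot.pinpoint(p,'ginger1_mid'): print(round(r["conf"],2),np.round(r["at"]),np.round(world(p,*r["at"],plane=.012),4))
```

```text
2.2667 [0.44066239 0.09892774 0.10011784] [-3.14102304e+00 -3.51099891e-04  1.55235994e+00] [-0.01974036  0.49215101 -0.42335546  2.13715483  0.36087374  0.5802674
 -0.72200746]
0.7 [143. 215.] [0.5749 0.2864 0.012 ]
```

View pics/w1.png

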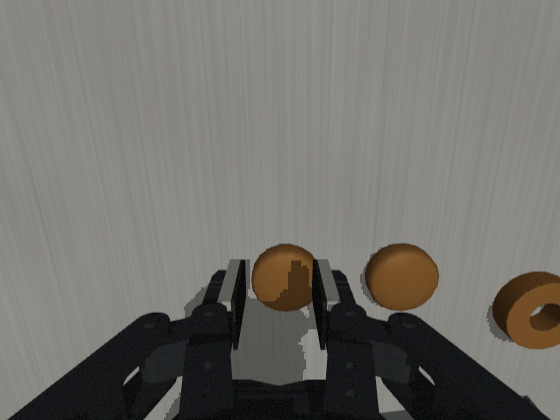

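Run:
```python
from h import *
p=bot.grab_frame("wrist")
print(p["eye"],p["attitude"])
for u,v in((284,277),(401,276),(538,310)): print(np.round(world(p,u,v,plane=.014),4))
o=bot.observe();print(o["position"])
# finger tips
z=p["z_map"];print(z[270,232:250],z[270,310:330])
for u,v in((238,262),(322,262)): print(world(p,u,v,z=z[v,u]))
```

```text
[0.44400077 0.17837709 0.24246083] [-0.32554017  0.00182693 -0.01809755]
[0.4455 0.0447 0.014 ]
[0.5372 0.0441 0.014 ]
[0.6517 0.0108 0.014 ]
[0.4417414  0.09659343 0.1014763 ]
[0.14204969 0.14396256 0.14331403 0.14341468 0.14257415 0.14295171
 0.142907   0.14352621 0.14324816 0.1433432  0.14752637 0.15019518
 0.1549794  0.2747547  0.27528733 0.27455983 0.2747575  0.27474746] [0.24993291 0.24965793 0.25061768 0.15526038 0.15071332 0.1465221
 0.14375828 0.14409642 0.14303888 0.14373538 0.143961   0.14351605
 0.14294705 0.1432572  0.14421567 0.1429172  0.14270207 0.14428753
 0.14377879 0.14329156]
[0.42394655 0.10745267 0.10729424]
[0.46235945 0.10671588 0.10714529]
```

Emit:
move_arm(
  moves="4 2 10 0; 5 4 30 0; 5 5 50 0; 5 5 70 0; 5 5 84 0; 5 5 92 0; 5 5 97 0; 5 5 97 0; 0 5 97 0; -6 5 97 0",
)

```text
clock: 3.35
position: [0.4469, 0.0906, 0.005]
tool_rot: [3.14, -0.0, 1.552]
force: [0.4, -0.2, 0.4]
grip_width: 0.0327
```

Emit:
move_arm(
  moves="-4 0 0 0; -8 0 0 0; -12 0 0 0; -16 0 0 0; -21 0 0 0; -27 0 0 0; -34 0 0 0; -42 0 0 0; -50 0 0 0; -58 0 0 0",
)

```text
clock: 4.18
position: [0.4453, 0.0319, 0.0043]
tool_rot: [-3.141, 0.0, 1.552]
force: [-0.3, 0.6, 0.4]
grip_width: 0.0322
```

```bash
cat >> h.py <<'E'
C=np.array([.553,-.282]);E=np.array([[.989,.1465],[-.1465,.989]])
def look(name=None):
    p=bot.grab_frame("top");f=p["frame"].astype(int)
    m=((f[...,0]-f[...,2])>40).astype(np.uint8)
    n,l,s,c=cv2.connectedComponentsWithStats(m)
    for i in range(1,n):
        if 60<s[i,4]<450:
            w=world(p,*c[i],plane=.014);print("blob",s[i,4],np.round(w[:2],4),"sheet",np.round(E@(w[:2]-C),4))
    o=bot.observe();print(o["clock"],np.round(o["position"],4),np.round(o["tool_rot"],3),np.round(o["force"],1),"tcp sheet",np.round(E@(o["position"][:2]-C),4))
    if name: save(p,name)
    return p
E
python3 -c "
from h import *
look('pics/t2.png')"
```

```text
blob 370 [0.6538 0.0105] sheet [0.1425 0.2745]
blob 319 [0.5759 0.2836] sheet [0.1055 0.556 ]
blob 222 [0.5426 0.0412] sheet [0.037  0.3212]
blob 384 [0.4058 0.6119] sheet [-0.0146  0.9056]
4.2333 [0.4452 0.0302 0.0042] [-3.141e+00  1.000e-03  1.550e+00] [ 0.2 -3.4 -0.5] tcp sheet [-0.0609  0.3246]
```

Emit:
move_arm(
  moves="-8 0 0 0; -16 0 0 0; -24 0 0 0; -32 0 0 0; -40 0 0 0; -48 0 0 0; -56 0 0 0; -64 0 0 0; -72 0 0 0; -79 0 0 0",
)

```text
clock: 5.07
position: [0.4438, -0.047, 0.0043]
tool_rot: [-3.142, 0.0, 1.552]
force: [-1.2, 0.1, 0.4]
grip_width: 0.0324
```

```bash
python3 -c "
from h import *
look()
p=bot.grab_frame('scene');save(p,'pics/s1.png')"
```

```text
blob 372 [0.6538 0.0105] sheet [0.1425 0.2745]
blob 315 [0.5759 0.2838] sheet [0.1055 0.5562]
blob 319 [0.5361 0.0447] sheet [0.0311 0.3256]
blob 381 [0.4058 0.6122] sheet [-0.0146  0.9059]
5.1167 [ 0.4437 -0.0483  0.0043] [-3.141e+00  1.000e-03  1.550e+00] [-0.6 -2.7  0.5] tcp sheet [-0.0739  0.2471]
```

View pics/s1.png

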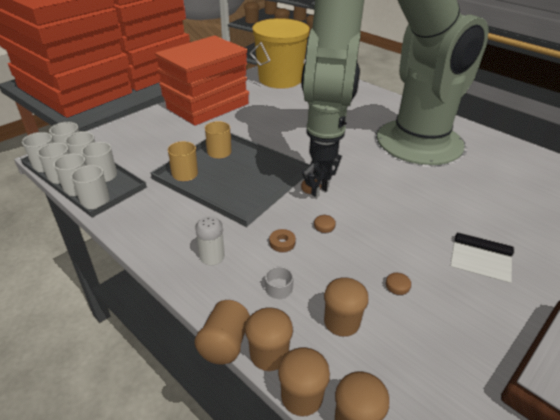

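Emit:
move_arm(
  moves="-6 0 0 0; -12 0 0 0; -18 0 0 0; -24 0 0 0; -30 0 0 0; -36 0 0 0; -42 0 0 0; -48 0 0 0; -54 0 0 0; -60 0 0 0",
)

```text
clock: 6.0
position: [0.4427, -0.1067, 0.0043]
tool_rot: [3.142, -0.0, 1.552]
force: [-0.4, 0.1, 0.5]
grip_width: 0.0322
```

Emit:
move_arm(
  moves="-7 0 0 0; -14 0 0 0; -21 0 0 0; -28 0 0 0; -35 0 0 0; -42 0 0 0; -49 0 0 0; -56 0 0 0; -62 0 0 0; -66 0 0 0",
)

```text
clock: 6.83
position: [0.4414, -0.173, 0.0043]
tool_rot: [-3.142, 0.0, 1.551]
force: [0.1, 0.1, 0.6]
grip_width: 0.0323
```

Emit:
move_arm(
  moves="-2 0 0 0; -3 0 0 0; -3 0 0 0; -1 0 0 0; 5 0 0 0; 15 0 0 0; 27 0 0 0; 40 0 -10 0; 60 0 -30 0; 85 0 -50 0",
)

```text
clock: 7.67
position: [0.4424, -0.0857, 0.0551]
tool_rot: [-3.14, 0.0, 1.552]
force: [1.1, 0.6, 0.4]
grip_width: 0.033
```

```bash
python3 -c "
from h import *
look('pics/t3.png')"
```

```text
blob 370 [0.6538 0.0105] sheet [0.1425 0.2745]
blob 315 [0.5758 0.2837] sheet [0.1055 0.5561]
blob 318 [0.5361 0.0446] sheet [0.0311 0.3254]
blob 150 [ 0.4439 -0.2195] sheet [-0.0987  0.0778]
blob 380 [0.4058 0.6121] sheet [-0.0146  0.9059]
7.7167 [ 0.4444 -0.0805  0.0585] [ 3.138e+00 -2.000e-03  1.556e+00] [6.  7.  3.9] tcp sheet [-0.0779  0.2152]
```

View pics/t3.png

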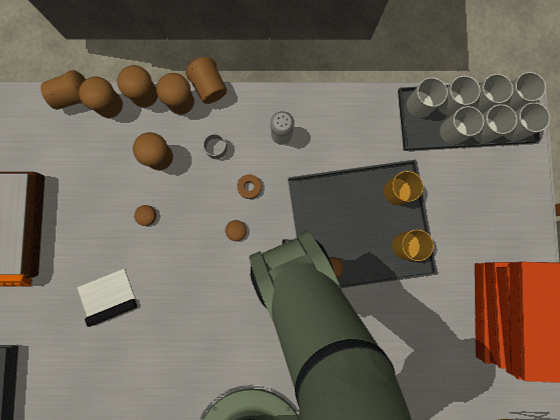

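Emit:
move_arm(
  moves="15 5 -15 0; 40 18 -30 0.02; 65 30 -35 0.04; 90 43 -35 0.052; 115 55 -35 0.052; 140 68 -35 0.052; 160 80 -35 0.052; 177 89 -33 0.052; 188 94 -25 0.052; 192 94 -15 0.052",
)

```text
clock: 8.55
position: [0.5413, 0.1058, 0.0694]
tool_rot: [3.14, -0.001, 1.502]
force: [-0.6, -0.1, 0.6]
grip_width: 0.0326
```

Emit:
move_arm(
  moves="0 0 0 0; 0 0 0 0; 0 0 0 0; 0 0 0 0; 0 0 0 0; 0 0 0 0; 0 0 0 0; 0 0 0 0; 0 0 0 0; 0 0 0 0",
)

```text
clock: 9.38
position: [0.5407, 0.1031, 0.0693]
tool_rot: [3.142, -0.0, 1.5]
force: [0.5, 0.3, 0.1]
grip_width: 0.0324
```

```bash
python3 -c "
from h import *
look()"
```

```text
blob 374 [0.6538 0.0105] sheet [0.1425 0.2746]
blob 267 [0.5369 0.042 ] sheet [0.0315 0.3228]
blob 315 [ 0.4401 -0.2095] sheet [-0.1011  0.0883]
blob 388 [0.4059 0.6116] sheet [-0.0145  0.9053]
9.4333 [0.5407 0.1031 0.0693] [ 3.142 -0.     1.5  ] [-0.   1.1  0.3] tcp sheet [0.0443 0.3826]
```

Emit:
move_arm(
  moves="0 0 15 0; 0 0 35 0; 0 0 52 0; 0 0 61 0; 0 0 65 0; -3 0 65 0; -8 0 65 0; -13 0 65 0; -17 0 65 0; -21 0 65 0",
)

```text
clock: 10.27
position: [0.5396, 0.0813, 0.0049]
tool_rot: [3.141, -0.0, 1.499]
force: [-1.0, -0.9, -0.1]
grip_width: 0.0322
```

Emit:
move_arm(
  moves="-4 0 0 0; -8 0 0 0; -13 0 0 0; -19 0 0 0; -26 0 0 0; -34 0 0 0; -42 0 0 0; -50 0 0 0; -58 0 0 0; -66 0 0 0",
)

```text
clock: 11.1
position: [0.5345, 0.0153, 0.0043]
tool_rot: [-3.142, 0.0, 1.5]
force: [0.4, -0.2, -0.0]
grip_width: 0.0325
```

Emit:
move_arm(
  moves="-8 0 0 0; -16 0 0 0; -24 0 0 0; -32 0 0 0; -40 0 0 0; -48 0 0 0; -55 0 0 0; -62 0 0 0; -69 0 0 0; -75 0 0 0",
)

```text
clock: 11.93
position: [0.5291, -0.0593, 0.0043]
tool_rot: [-3.142, 0.0, 1.5]
force: [0.4, 1.0, 0.3]
grip_width: 0.0328
```

```bash
python3 -c "
from h import *
look()"
```

```text
blob 372 [0.6538 0.0105] sheet [0.1425 0.2745]
blob 319 [0.5757 0.2836] sheet [0.1054 0.556 ]
blob 384 [0.4059 0.6119] sheet [-0.0146  0.9056]
11.9833 [ 0.529  -0.0606  0.0042] [-3.141e+00  1.000e-03  1.498e+00] [-0.  -2.7 -0.2] tcp sheet [0.0087 0.2225]
```

Remaining: y from -0.061 to -0.163, about 102 mm.

Emit:
move_arm(
  moves="-6 0 0 0; -12 0 0 0; -18 0 0 0; -24 0 0 0; -30 0 0 0; -36 0 0 0; -42 0 0 0; -48 0 0 0; -54 0 0 0; -60 0 0 0",
)

```text
clock: 12.82
position: [0.5249, -0.119, 0.0043]
tool_rot: [3.142, -0.0, 1.5]
force: [-0.0, 1.0, -0.1]
grip_width: 0.0326
```

Emit:
move_arm(
  moves="-6 0 0 0; -12 0 0 0; -18 0 0 0; -24 0 0 0; -29 0 0 0; -34 0 0 0; -38 0 0 0; -41 0 0 0; -42 0 0 0; -42 0 0 0",
)

```text
clock: 13.65
position: [0.522, -0.1604, 0.0043]
tool_rot: [-3.142, 0.0, 1.5]
force: [-0.9, 0.3, -0.0]
grip_width: 0.0327
```

Emit:
move_arm(
  moves="3 0 0 0; 9 0 0 0; 18 0 0 0; 30 0 0 0; 45 0 -15 0; 65 0 -40 0; 90 0 -65 0; 120 0 -80 0; 155 0 -85 0; 190 0 -85 0",
)

```text
clock: 14.48
position: [0.5359, 0.0319, 0.091]
tool_rot: [3.139, -0.0, 1.5]
force: [0.8, 0.0, -0.7]
grip_width: 0.0326
```

```bash
python3 -c "
from h import *
look()"
```

```text
blob 210 [ 6.617e-01 -1.000e-04] sheet [0.1488 0.2629]
blob 317 [0.5758 0.2837] sheet [0.1055 0.5561]
blob 305 [ 0.5193 -0.1945] sheet [-0.0205  0.0915]
blob 314 [ 0.4399 -0.2091] sheet [-0.1011  0.0887]
blob 384 [0.4057 0.6119] sheet [-0.0147  0.9056]
14.5333 [0.5359 0.0403 0.0907] [ 3.139 -0.005  1.507] [-1.6 12.1 -0.1] tcp sheet [0.0304 0.3213]
```

Emit:
move_arm(
  moves="30 2 0 0; 62 4 0 -0.02; 96 6 0 -0.042; 132 8 0 -0.042; 168 10 0 -0.042; 204 12 0 -0.042; 240 14 0 -0.042; 272 17 0 -0.042; 300 19 10 -0.042; 317 19 20 -0.042",
)

```text
clock: 15.37
position: [0.5757, 0.3492, 0.0693]
tool_rot: [3.141, -0.002, 1.545]
force: [-0.3, -0.6, 0.5]
grip_width: 0.0323
```

Emit:
move_arm(
  moves="0 0 0 0; 0 0 0 0; 0 0 0 0; 0 0 0 0; 0 0 0 0; 0 0 0 0; 0 0 0 0; 0 0 0 0; 0 0 0 0; 0 0 0 0",
)

```text
clock: 16.2
position: [0.577, 0.3441, 0.0693]
tool_rot: [3.142, -0.0, 1.542]
force: [-0.0, -0.4, 0.7]
grip_width: 0.0322
```

```bash
python3 -c "
from h import *
look()
p=bot.grab_frame('wrist');f=p['frame'].astype(int)
m=((f[...,0]-f[...,2])>40).astype(np.uint8)
n,l,s,c=cv2.connectedComponentsWithStats(m)
for i in range(1,n):
  if s[i,4]>300: print(s[i],world(p,*c[i],plane=.014))"
```

```text
blob 373 [0.6539 0.0106] sheet [0.1426 0.2746]
blob 302 [0.5756 0.284 ] sheet [0.1052 0.5565]
blob 333 [ 0.5193 -0.1943] sheet [-0.0205  0.0916]
blob 343 [ 0.4399 -0.209 ] sheet [-0.1012  0.0888]
blob 215 [0.4066 0.629 ] sheet [-0.0114  0.9224]
16.25 [0.5769 0.3441 0.0693] [-3.142 -0.     1.542] [-0.5 -0.9  0.9] tcp sheet [0.1154 0.6157]
[ 243  272   73   75 3986] [0.57586617 0.28348732 0.014     ]
[ 462  290   98  130 5986] [0.75461902 0.25110514 0.014     ]
```

Emit:
move_arm(
  moves="0 0 15 0; 0 0 35 0; 0 0 52 0; 0 0 61 0; 0 0 65 0; -3 0 65 0; -8 0 65 0; -13 0 65 0; -17 0 65 0; -21 0 65 0",
)

```text
clock: 17.13
position: [0.5768, 0.3225, 0.005]
tool_rot: [3.141, -0.0, 1.541]
force: [0.5, -0.1, -0.2]
grip_width: 0.0327
```

Emit:
move_arm(
  moves="-4 0 0 0; -8 0 0 0; -13 0 0 0; -19 0 0 0; -26 0 0 0; -34 0 0 0; -42 0 0 0; -50 0 0 0; -58 0 0 0; -66 0 0 0",
)

```text
clock: 17.97
position: [0.5744, 0.2562, 0.0043]
tool_rot: [3.142, 0.0, 1.542]
force: [-0.0, 0.2, -0.0]
grip_width: 0.0326
```

Emit:
move_arm(
  moves="-8 0 0 0; -16 0 0 0; -24 0 0 0; -32 0 0 0; -40 0 0 0; -48 0 0 0; -56 0 0 0; -64 0 0 0; -72 0 0 0; -80 0 0 0",
)

```text
clock: 18.8
position: [0.572, 0.1764, 0.0043]
tool_rot: [-3.142, -0.0, 1.542]
force: [-0.0, -0.4, 0.3]
grip_width: 0.0325
```

Emit:
move_arm(
  moves="-8 0 0 0; -16 0 0 0; -24 0 0 0; -32 0 0 0; -40 0 0 0; -48 0 0 0; -56 0 0 0; -64 0 0 0; -71 0 0 0; -78 0 0 0",
)

```text
clock: 19.63
position: [0.5698, 0.0985, 0.0043]
tool_rot: [-3.142, -0.0, 1.542]
force: [-0.7, 0.4, -0.3]
grip_width: 0.0322
```

```bash
python3 -c "
from h import *
look('pics/t4.png')"
```

```text
blob 375 [0.6538 0.0105] sheet [0.1425 0.2745]
blob 325 [ 0.5199 -0.1946] sheet [-0.02    0.0913]
blob 318 [ 0.4401 -0.2092] sheet [-0.101   0.0885]
blob 387 [0.4059 0.6117] sheet [-0.0146  0.9054]
19.6833 [0.5698 0.0968 0.0042] [-3.141e+00  1.000e-03  1.540e+00] [ 0.6 -2.1  0.3] tcp sheet [0.0721 0.3722]
```

View pics/t4.png

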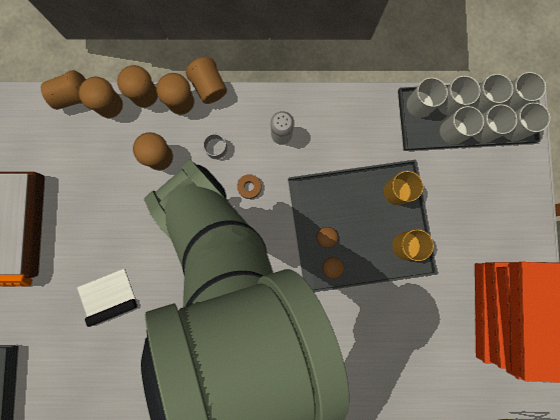

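Emit:
move_arm(
  moves="-5 0 0 -0.01; -10 0 0 -0.025; -15 0 0 -0.04; -20 0 0 -0.055; -25 0 0 -0.07; -30 0 0 -0.085; -35 0 0 -0.1; -40 0 0 -0.115; -45 0 0 -0.13; -50 0 0 -0.143",
)

```text
clock: 20.52
position: [0.5684, 0.0487, 0.0043]
tool_rot: [-3.142, 0.0, 1.686]
force: [0.6, 0.1, 0.8]
grip_width: 0.0326
```

```bash
python3 -c "
from h import *
look()
p=bot.grab_frame('scene');cv2.imwrite('pics/s2.png',cv2.resize(p['frame'][120:280,200:400,::-1],None,fx=3,fy=3))"
```

```text
blob 200 [ 0.661  -0.0013] sheet [0.1479 0.2618]
blob 311 [ 0.5195 -0.1944] sheet [-0.0202  0.0916]
blob 322 [ 0.44  -0.209] sheet [-0.1011  0.0888]
blob 386 [0.4059 0.6118] sheet [-0.0145  0.9055]
20.5667 [0.5683 0.0475 0.0042] [-3.141e+00  1.000e-03  1.686e+00] [ 0.2 -1.6  0.1] tcp sheet [0.0634 0.3236]
```

View pics/s2.png

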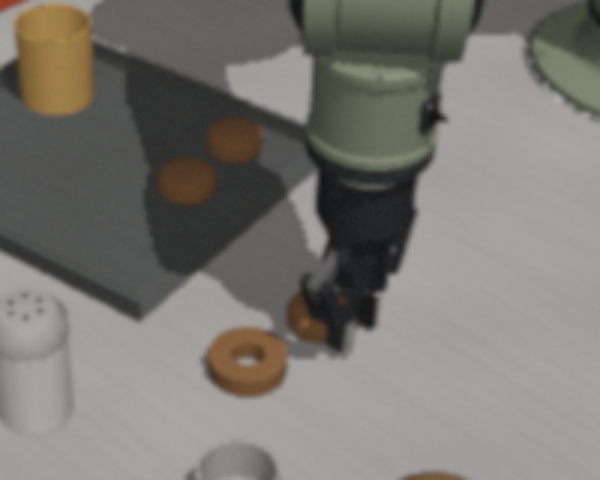

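Emit:
move_arm(
  moves="-6 0 0 0; -13 0 0 0; -20 0 0 0; -28 0 0 0; -36 0 0 0; -44 0 0 0; -52 0 0 0; -60 0 0 0; -67 0 0 0; -74 0 0 0",
)

```text
clock: 21.45
position: [0.5768, -0.0251, 0.0043]
tool_rot: [-3.142, -0.0, 1.684]
force: [-0.6, 0.6, 1.1]
grip_width: 0.0324
```

Emit:
move_arm(
  moves="-6 0 0 0; -12 0 0 0; -18 0 0 0; -24 0 0 0; -30 0 0 0; -36 0 0 0; -42 0 0 0; -48 0 0 0; -54 0 0 0; -60 0 0 0",
)

```text
clock: 22.28
position: [0.5836, -0.0845, 0.0043]
tool_rot: [-3.142, -0.0, 1.685]
force: [0.8, -0.1, 1.6]
grip_width: 0.0328
```

Emit:
move_arm(
  moves="-7 0 0 0; -14 0 0 0; -21 0 0 0; -28 0 0 0; -35 0 0 0; -42 0 0 0; -49 0 0 0; -56 0 0 0; -61 0 0 0; -65 0 0 0",
)

```text
clock: 23.12
position: [0.591, -0.1492, 0.0043]
tool_rot: [-3.142, 0.0, 1.684]
force: [0.1, 0.7, -0.3]
grip_width: 0.0323
```

Emit:
move_arm(
  moves="-67 0 0 0; -67 0 0 0; -64 0 0 0; -58 0 0 0; -49 0 0 0; -37 0 -5 0; -20 0 -20 0; 5 0 -45 0; 35 0 -75 0; 65 0 -100 0",
)

```text
clock: 23.95
position: [0.5829, -0.0806, 0.106]
tool_rot: [3.141, -0.0, 1.687]
force: [1.4, 0.0, -0.3]
grip_width: 0.0323
```

That last call had a mistake: its first row shifted 67 mm from the new pose, so it pushed farther and faster than I intended. Checking the result.

```bash
python3 -c "
from h import *
p=look('pics/t5.png')
for n in('ginger1_mid','tin1'):
  for r in bot.pinpoint(p,n): print(n,round(r['conf'],2),np.round(r['at']),np.round(world(p,*r['at'],plane=0 if n=='tin1' else .014),4))"
```

```text
blob 166 [0.6505 0.0265] sheet [0.1416 0.2908]
blob 300 [ 0.605  -0.2742] sheet [0.0525 0.0001]
blob 381 [0.4058 0.6118] sheet [-0.0146  0.9055]
24.0 [ 0.5846 -0.0731  0.111 ] [ 3.136e+00 -2.000e-03  1.693e+00] [5.2 9.  7.2] tcp sheet [0.0619 0.202 ]
ginger1_mid 0.59 [356. 204.] [ 0.6055 -0.2717  0.014 ]
tin1 0.95 [404. 241.] [ 0.5086 -0.4009  0.    ]
tin1 0.86 [393. 191.] [ 0.6418 -0.3744  0.    ]
tin1 0.31 [103. 293.] [0.372  0.3882 0.    ]
```

View pics/t5.png

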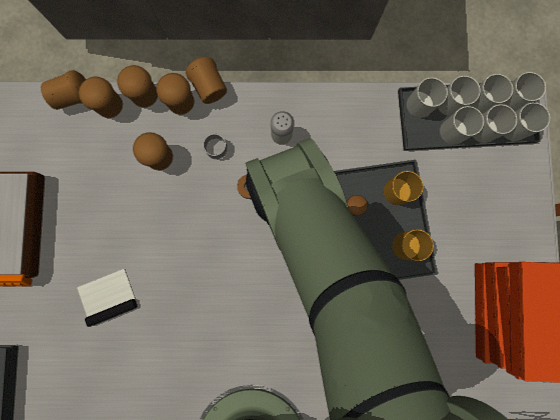

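Emit:
move_arm(
  moves="5 0 -10 0; 15 0 -25 0; 30 0 -40 0; 50 0 -55 0; 75 0 -70 0; 100 0 -85 0; 125 0 -95 0; 145 0 -100 0; 155 0 -100 0; 160 0 -100 0",
)

```text
clock: 24.93
position: [0.5649, 0.0779, 0.2053]
tool_rot: [3.141, -0.001, 1.688]
force: [0.7, -0.2, -0.6]
grip_width: 0.0324
```

Emit:
move_arm(
  moves="10 0 0 0; 30 0 0 0; 50 0 0 0; 70 0 0 0; 90 0 0 0; 105 0 0 0; 115 0 0 0; 120 0 0 0; 120 0 0 0; 120 0 0 0",
)

```text
clock: 25.77
position: [0.5519, 0.1934, 0.2041]
tool_rot: [-3.141, 0.001, 1.684]
force: [-0.0, 0.1, -0.1]
grip_width: 0.0323
```

```bash
python3 -c "
from h import *
p=look('pics/t6.png');f=p['frame'].astype(int)
m=((f[...,0]-f[...,2])>40).astype(np.uint8)
n,l,s,c=cv2.connectedComponentsWithStats(m)
for i in range(1,n):
  if 200<s[i,4]<1200: print(s[i],np.round(c[i],1))
for n in('cutter','shaker','scraper','loaf'):
  r=bot.pinpoint(p,n); print(n,r and (r[0]['conf'],np.round(world(p,*r[0]['at'],plane=0),3)))
# heights on sheet discs
for q in((.605,-.272),(.5195,-.1945),(.44,-.209)):
  pass
p=bot.grab_frame('scene');save(p,'pics/s3.png')"
```

```text
blob 375 [0.6538 0.0105] sheet [0.1425 0.2745]
blob 333 [ 0.6038 -0.2731] sheet [0.0515 0.0013]
blob 332 [ 0.5197 -0.1945] sheet [-0.0201  0.0914]
blob 320 [ 0.4402 -0.2092] sheet [-0.1009  0.0885]
blob 385 [0.4058 0.6118] sheet [-0.0146  0.9056]
25.8167 [0.552  0.1931 0.2041] [-3.141e+00  1.000e-03  1.684e+00] [-0.3  0.   0. ] tcp sheet [0.0686 0.47  ]
[ 186   57   40   44 1041] [204.1  76.5]
[117  65  33  33 829] [133.   80.8]
[156  73  34  33 841] [172.2  88.6]
[133 132  34  34 858] [149.1 148.3]
[ 384  171   40   34 1019] [403.5 187.8]
[237 174  24  24 375] [248.6 185.7]
[346 195  21  20 333] [356.3 204.7]
[317 227  21  21 332] [326.7 236.7]
[ 392  229   42   32 1043] [413.1 245.1]
[323 258  20  20 320] [332.8 267.5]
[  0 273  32  14 385] [ 14.4 280.2]
cutter (0.5, array([0.761, 0.091, 0.   ]))
shaker (0.79, array([ 0.805, -0.077,  0.   ]))
scraper []
loaf (0.59, array([0.729, 0.259, 0.   ]))
```

View pics/s3.png

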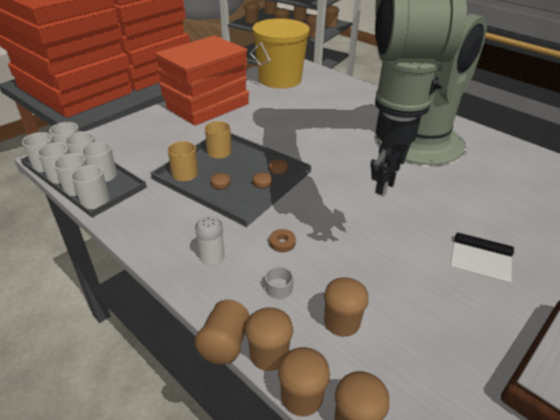

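All three gingerbreads lie flat on the sheet, at about (220,181), (262,180) and (278,167) in the scene picture. The tins and the ring roll have not moved, and the arm is clear of everything.

```bash
python3 -c "
from workcell import bot
print(bot.job_done())"
```

```text
the job is handed in; nothing more can be done
None
```

All three gingerbreads are on the baking sheet, and I handed the job in at about 26 s. One push went wrong: the last gingerbread got a quick shove that you had asked to avoid.

- **How:** I set the fingers 32 mm apart and slid each gingerbread with both fingertips behind it, without pinching or lifting.
- **Where they ended up:** In the sheet's own frame they lie at about (-101, 89), (-20, 91) and (52, 1) mm. All are well inside the open edge at 170 mm and past its slope, so each lies on the flat floor, and they look flat in the last picture.
- **What stayed put:** The ring roll and both tins show at the same pixels as before, to within about half a pixel. The cutter, shaker and loaf agree with the first look to within about 6 mm, which is the network's own scatter. The network did not find the scraper in the last look, but in the picture it looks unmoved, and the arm never went near it.
- **The mistake:** At the end of the third push I mis-wrote a move. That gingerbread was pushed about 67 mm farther than planned, and fast, and then coasted about 20 mm more. It stopped about 45 mm short of the tins and touched nothing. It may still count against the "gentle, no flick" rule.

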